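Put a folding price card away under the weighted arm

TASK

The lunch stall is closing and the fan is on: fold the half-open price card shut, then slide it onto the top of the pile of folded cards in the steel holder, in under the weighted arm, until it is fully home against the back stop and square with the tray. Ease it in, without pressing it hard on the pile or ramming it home, and leave the pile and the things standing beside it where they are.

Things in the scene. Friction and masses are not known exactly. Their poses are not given: they have to be found in the camera images.
- card: The folding price card not in the holder (stiff white plastic, about 80 g), by its lower leaf, lying on the counter. Shut: 120 mm long (its x), 62 mm wide (y -31 to +31), 8 mm thick. Origin: centre of the lower leaf's underside, z up. The lower leaf is 3.5 mm thick. The hinge, a barrel 8 mm in diameter, runs along the whole long edge at y = -27 mm.
- card_mid (a point): The centre of the shut card: 4 mm above the origin of card, half-way through the thickness.
- card_hinge (a point): Middle of the card's hinge axis: y = -27 mm, z = 4 mm from the origin of card; the axis runs along the card's x.
- card_leaf (a joint): Angle (rad) of the card's upper leaf (3.5 mm thick): 0 is shut flat on the lower leaf; starts at 0.6 to 1.3. At angle a its free edge is at y = -27 + 58 cos a, z = 4 + 58 sin a (mm, card frame), so it is folded by pressing it over towards the card's +y and down. The stiff hinge leaves it where it is put; less than 0.5 N at the free edge turns it.
- holder: Card holder: fixed sheet-steel tray, open at front and top. Origin: 60 mm behind the middle of its front, on the underside; x is the way in, from the front to the back stop; z up. Floor 4 mm thick, x = -60 to +85 mm. Side walls as long: inner faces at y = -36 and +36 mm, 2 mm thick, up to z = 44 mm (ears at x = 65 to 85 mm up to z = 60 mm). Nothing stands in front of x = -60 mm.
- holder_front (a point): Middle of the tray's front edge, on its floor (holder x = -60, z = 4 mm). In the tray lies a pile of shut cards, each 120 x 62 x 8 mm, long side along x, against the back stop and so flush with this edge. How high the pile is varies and is not given: its top is somewhere from 13 to 32 mm above the counter, to be felt or seen.
- holder_lip (a point): Where the front end of the arm's turned-up lip is when the pile is at its highest (a fixed point of the holder: x = -42, z = 53 mm); it is up to 27 mm lower and 4 mm nearer the front on a low pile. Its underside is 12 to 20 mm above the pile's top; from there it slopes down to the heel. A shut card slid in along the pile's top lifts the arm by itself, with 2 to 10 N of push.
- holder_stop (a point): Top middle of the back stop's inner face: holder x = +60, z = 44 mm. A card fully home on the pile touches it, its centre at holder x = 0. Behind it (x = 75, z = 52 mm) pivots the weighted arm: a 36 mm wide tongue, free to rise 1.1 rad, that falls back by its weight; its heel presses on the pile at x = -10 mm with 1 to 2 N, under a weight bar 18 mm thick.
- sauce: Bystander: squeeze bottle, 60 mm in diameter, 180 mm high; origin: centre of its underside.
- mealbox: Bystander: shut brown cardboard meal box, 156 x 114 x 53 mm, long side along its x; origin: centre of its underside.
- pump: Bystander: round pump bottle, 68 mm in diameter, 173 mm high with its spout; origin: centre of its underside.
There are look-alikes about, which are no part of the job. Leave any blue look-alike of the holder alone.

How it is judged:
On the way, in this order (a step that is already met when the one before it is completed fails the run):
1. the card is folded shut (leaf below 0.12 rad) outside the holder (value of joint card_leaf below 0.12 rad and horizontal distance between card_mid and holder above 0.08 m), for 0.2 s.
2. the card's front end is in under the weighted arm, on the pile (x of card_mid in the frame of holder above -0.06 m and horizontal distance between card_mid and holder below 0.062 m and z of card_mid in the frame of holder between 0.0155 and 0.041 m and angle between the z axis of card and the z axis of holder, either way round below 0.15 rad), for 0.1 s.
At the end, for the whole second after the job is handed in: The card is shut (leaf below 0.1 rad) and lies at rest under the weighted arm, flat (0.06 rad) and square (0.1 rad) on top of the pile, within 7 mm of the tray's middle line and home against the back stop (within 3 mm) (value of joint card_leaf below 0.1 rad and x of card_mid in the frame of holder between -0.003 and 0.004 m and y of card_mid in the frame of holder between -0.007 and 0.007 m and z of card_mid in the frame of holder between 0.0155 and 0.0375 m and angle between the x axis of card and the x axis of holder, either way round below 0.1 rad and angle between the z axis of card and the z axis of holder, either way round below 0.06 rad and linear speed of card below 0.01 m/s); the robot touches nothing.
It fails at once if a bystander is shifted by more than 25 mm or knocked over (distance of any of sauce, mealbox, pump from where it was at the start of the episode above 0.025 m or angle between any of sauce, pump's own z axis and vertical above 0.4 rad).
It fails at once if the top card of the pile is shifted by more than 10 mm (distance of pile_top_c0 from where it was at the start of the episode above 0.01 m).
It fails at once if the card is rammed: pressed on the holder or on the pile with more than 30 N (contact force between card and holder above 30 N or contact force between card and pile_top_c0 above 30 N).
It also fails if it takes over 67 s, if anything falls off the work surface, if the arm or the gripper's body presses on something with over 40 N, if the wrist force passes 120 N, or if a joint passes its speed limit or range.

ROBOT

A 7-joint arm with a two-finger parallel gripper is mounted at the origin on the work surface. World frame = base frame: x ahead of the robot, y to its left, z up, the work surface at z = 0. Lengths are in m, angles in rad, forces in N, time in s.
With the tool pointing down it reaches from about 0.35 to 0.775 m from the base axis. Payload 3.1 kg.
Tool frame: the origin (TCP) lies at the very end of the fingers, on their centre line; the grasp point (between the pads) lies 19 mm behind it (grasp_offset is the distance from the TCP to the grasp point, in m); z points along the fingers, y is the line along which they close (so a half turn about z gives the same grasp; the last joint's range is limited). The gripper opens to 85 mm and grips with 20 to 120 N. Pads are 22 mm wide; open, the fingers measure 114 mm over their backs; the gripper's body (76 mm by 85 mm) begins 54 mm behind the grasp point. The pads swing forward as they close: fully open they stand 13 mm farther back than shut.
Start: joints at [-1.229, 0.311, 0.014, 1.512, -0.004, 1.319, -0.027], TCP at [0.206, 0.51, 0.231] pointing down, gripper open.
Joint ranges: [-2.7, 2.7], [-0.3, 1.91], [-1.27, 1.3], [0.12, 2.57], [-1.44, 4.58], [0.2, 2.03], [-3.05, 3.05]. Speed limits (rad/s): [2.79, 2.79, 3.14, 3.14, 3.14, 3.14, 3.14].

INTERFACE

Orientations are given as a 3x3 rotation matrix whose columns are the frame's x, y, z axes.
In Python, from workcell import * gives the robot as it stands. Calls block until the motion is done:
- move_to(position, orientation): joint-space move of the TCP to a pose.
- move_straight(position, v=0.15, rotation=None, until_force=None): straight line of the TCP; rotation=None keeps the orientation; v is the mean speed in m/s. With until_force (N) it stops when the force on the tool has changed by that much, and returns True; else False.
- move_joints(angles): joint-space move.
- open_gripper() and grab(newtons=None): open the fingers fully, or close them until they stop; newtons is the grip in N (None keeps the last).
- hold(seconds).
- ik(position, orientation): joint angles nearest the present ones, or None.
- snapshot(name): name is "scene" or "top" or "wrist"; returns the picture (384x512x3 uint8, red, green, blue); there is no depth.
- camera_model(name): a dict with "K" (3x3 intrinsics, pixels), "k1" (the pictures are not rectified: a ray, as slopes to the right and down, at radius r is drawn at 1 + k1 r^2 times it, then the intrinsics apply), "origin" and "rotation" of the camera in the world. Camera axes: x right, y down, z forward; pixel columns grow to the right and rows downward; lengths in m; the calibration is good to about 2 mm. A picture is of the moment at which its call begins: read the wrist's pose just before it. camera_model takes no time and is no camera call; for the wrist camera it gives the pose at the moment of the call.
A pose or a line that the arm cannot do raises PlanningError and nothing moves.
- sign_off(): hands the job in; it is judged then, once.
Readings, each from a call of its own:
- current_time_s(): time.
- current_joint_pos(): joint angles.
- current_joint_velocities(): joint speeds.
- current_joint_efforts(): joint torques, N m.
- current_tool_pos(): TCP position.
- current_orientation(): TCP orientation.
- current_contact_force(): force on the tool from outside, world axes, zero at the start.
- current_torque(): the same for the moment, N m.
- current_width(): finger opening in m.
- current_finger_force(): force on a finger pad.
Only numpy, scipy, OpenCV 4.12 (cv2) and the standard library are available. Lean on these libraries where they do the work, as an engineer would, in place of code of your own. Each camera call takes 0.05 s, during which the arm holds its last target. There are 200 camera calls.

## Working session

There is one attempt and no reset: what is moved stays moved. The work goes in short steps, each a Python script; the robot and the scene stay as the last script left them, time stands still between calls to the robot, and variables do not carry over. Pictures are saved under pics/ and viewed, at most 10 in all, crops included, and the job is handed in when it is done.

```bash
mkdir -p pics; ls; python3 - <<'E'
from workcell import *
import cv2,numpy as np
for n in ["scene","top"]:
    im=snapshot(n); cv2.imwrite(f"pics/{n}0.png",cv2.resize(im[:,:,::-1],(800,600),interpolation=cv2.INTER_CUBIC)); cv2.imwrite(f"pics/{n}_raw.png",im[:,:,::-1])
    c=camera_model(n);print(n,c)
print(current_orientation(),grasp_offset)
E
```

```text
pics
scene {'K': array([[373.03253994,   0.        , 253.85758351],
       [  0.        , 373.03253994, 197.81114659],
       [  0.        ,   0.        ,   1.        ]]), 'k1': -0.0018424790070599118, 'origin': array([ 0.93822866, -0.60727525,  0.93708985]), 'rotation': array([[ 0.83164834,  0.43051955, -0.35073345],
       [ 0.55529717, -0.64195448,  0.52871495],
       [ 0.00246721, -0.6344662 , -0.77294667]])}
top {'K': array([[376.66454746,   0.        , 259.36348102],
       [  0.        , 376.66454746, 193.65660579],
       [  0.        ,   0.        ,   1.        ]]), 'k1': -0.003876454172097575, 'origin': array([ 0.491663  , -0.01681148,  1.04267423]), 'rotation': array([[-0.01269506, -0.99868401,  0.04968996],
       [-0.99980721,  0.0119335 , -0.01559292],
       [ 0.01497943, -0.04987833, -0.99864296]])}
[[-9.27272467e-01  3.74386504e-01 -7.18819955e-04]
 [ 3.74387188e-01  9.27270404e-01 -1.95735010e-03]
 [-6.62649905e-05 -2.08411384e-03 -9.99997826e-01]] 0.0187
```

View pics/scene0.png

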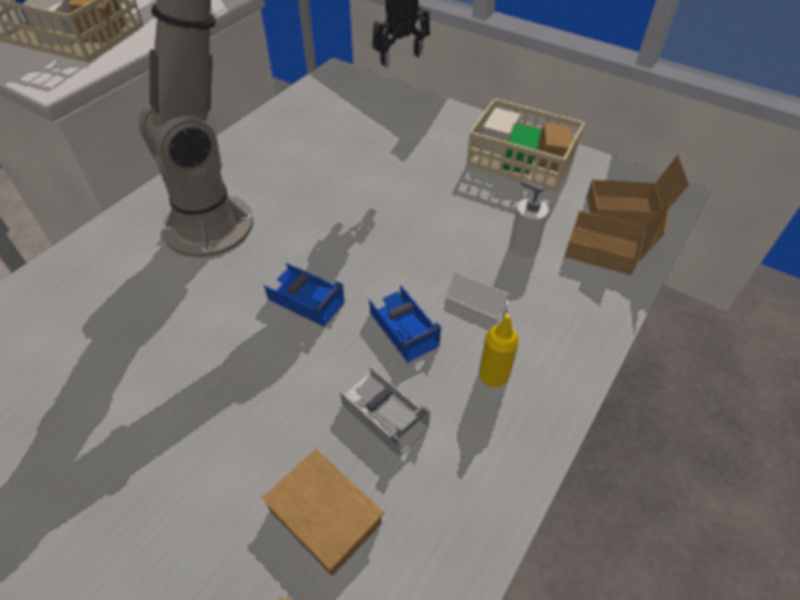

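View pics/top0.png

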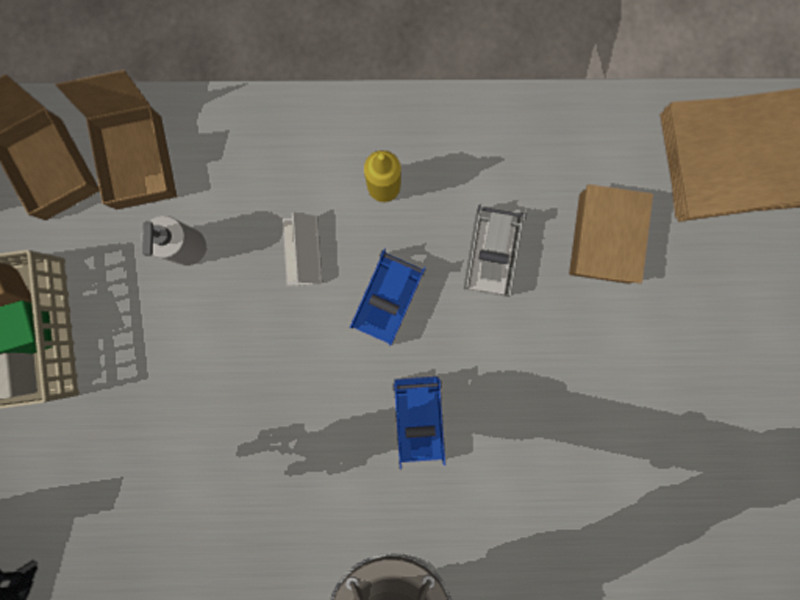

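Candidates for the card, in the top view (800x600): the open white leaf thing at (310,248) is the only free card. The white box in the basket at (15,375) is no card. Holders: grey steel at (495,250), blue look-alikes at (388,297) and (419,420). I choose the grey holder, with its stop and ears at (505,212) and its open front at (490,292), and the card at (310,248). Bystanders: sauce (383,175), pump (165,238), closed meal box (612,233).

```bash
cat > h.py <<'E'
from workcell import *
import cv2, numpy as np
def ray(c,u,v):
    x=(u-c['K'][0,2])/c['K'][0,0]; y=(v-c['K'][1,2])/c['K'][1,1]
    s=1.
    for _ in range(5): s=1+c['k1']*(x*x+y*y)/s**2
    return c['rotation']@np.array([x/s,y/s,1.])
def pt(c,u,v,z=0.):
    d=ray(c,u,v); return c['origin']+d*(z-c['origin'][2])/d[2]
def tri(c1,p1,c2,p2):
    d1,d2=ray(c1,*p1),ray(c2,*p2)
    s=np.linalg.lstsq(np.c_[d1,-d2],c2['origin']-c1['origin'],rcond=None)[0]
    a,b=c1['origin']+s[0]*d1,c2['origin']+s[1]*d2
    return (a+b)/2,np.linalg.norm(a-b)
def proj(c,P):
    q=c['rotation'].T@(np.asarray(P)-c['origin']); x,y=q[:2]/q[2]; f=1+c['k1']*(x*x+y*y)
    return np.array([c['K'][0,0]*x*f+c['K'][0,2],c['K'][1,1]*y*f+c['K'][1,2]])
def down(yaw):  # tool x axis at yaw in world, z down
    c,s=np.cos(yaw),np.sin(yaw)
    return np.array([[c,s,0],[s,-c,0],[0,0,-1.]])
def save(n,name,crop=None,size=(800,600)):
    c=camera_model(n); im=snapshot(n)[:,:,::-1]; np.savez(f"pics/{name}.npz",im=im,**c)
    if crop: im=im[crop[1]:crop[3],crop[0]:crop[2]]
    cv2.imwrite(f"pics/{name}.png",cv2.resize(im,size,interpolation=cv2.INTER_CUBIC)); return c
E
python3 - <<'E'
from h import *
c=camera_model("top");k=.64
for n,u,v,z in [("card",300,250,0),("cardBL",288,285,0),("cardBR",320,284,0),("cardTL",284,213,0),("cardTR",320,212,.0),("hfrontL",465,290,.02),("hfrontR",511,295,.02),("hbackL",478,207,.06),("hbackR",524,212,.06),("sauce",383,190,0),("pump",175,240,0),("mb",612,233,.053)]:
    print(n,pt(c,u*k,v*k,z).round(3))
w=camera_model("wrist");R=current_orientation();print("cam in tool",R.T@(w['origin']-current_tool_pos()),R.T@w['rotation'],w['K'])
E
```

```text
card [0.639 0.153 0.   ]
cardBL [0.577 0.174 0.   ]
cardBR [0.578 0.118 0.   ]
cardTL [0.706 0.181 0.   ]
cardTR [0.707 0.117 0.   ]
hfrontL [ 0.563 -0.137  0.02 ]
hfrontR [ 0.554 -0.218  0.02 ]
hbackL [ 0.701 -0.157  0.06 ]
hbackR [ 0.691 -0.235  0.06 ]
sauce [0.746 0.004 0.   ]
pump [0.66  0.374 0.   ]
mb [ 0.655 -0.386  0.053]
cam in tool [ 0.08040483 -0.00049283 -0.14111463] [[-2.53719760e-04 -9.50410686e-01 -3.10997530e-01]
 [ 9.99999657e-01 -4.86502858e-04  6.70930867e-04]
 [-7.88961052e-04 -3.10997253e-01  9.50410483e-01]] [[273.20373589   0.         252.90334841]
 [  0.         273.20373589 191.87525604]
 [  0.           0.           1.        ]]
```

```bash
python3 - <<'E'
from h import *
move_to([.63,.13,.26],down(np.pi)); c=save("wrist","card1")
print(proj(c,[.642,.148,0]),current_time_s())
move_to([.61,-.165,.26],down(np.pi)); c=save("wrist","hold1")
print(proj(c,[.61,-.18,0.03]),current_time_s())
E
```

```text
[263.33840899 167.72141414] 2.2
[239.45732439 162.90460802] 3.3833
```

View pics/card1.png

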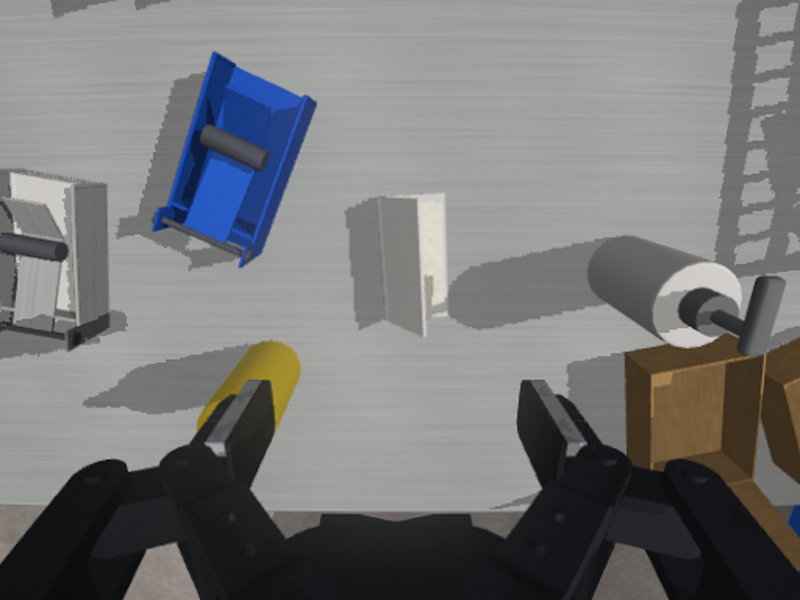

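View pics/hold1.png

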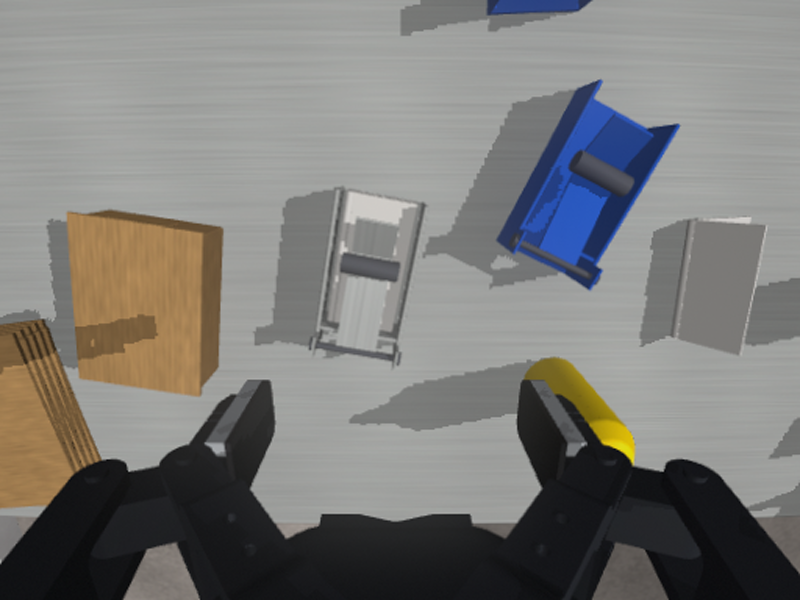

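card1 shows the half-open card's hinge on the left (-y world) from (379,197) to (388,322), and the leaf's free edge at (419,196)–(425,336). The lower leaf's far edge is at (445,194)–(448,317). So the card's +y is world +y. hold1 shows the steel holder's front wall tops at (342,188) and (425,203), open towards the robot, with its pivot at (312,350)–(398,365).

```bash
python3 - <<'E'
from h import *
a=dict(np.load("pics/card1.npz"));b=dict(np.load("pics/hold1.npz"));k=.64
for n,p,q in [("hingeNear",(379,197),(690,220)),("hingeFar",(388,322),(675,337)),("freeNear",(416,196),(767,225)),("freeFar",(425,336),(742,355))]:
    print(n,tri(a,np.array(p)*k,b,np.array(q)*k))
print("lower leaf +y corners",pt(a,445*k,194*k,.0035),pt(a,448*k,317*k,.0035))
for p in [(342,188),(425,203)]: print("wall front",pt(b,p[0]*k,p[1]*k,.044))
for p in [(312,352),(399,366)]: print("pivot",pt(b,p[0]*k,p[1]*k,.052))
top=camera_model("top")
print(*[pt(top,u*k,v*k,.044) for u,v in[(465,290),(511,295)]])
# close views of the holder front
move_to([.53,-.165,.2],down(np.pi-.13)); save("wrist","hold2"); print(current_time_s())
E
```

```text
hingeNear (array([0.58088758, 0.11741666, 0.00214231]), np.float64(0.0002938955625387971))
hingeFar (array([0.70041487, 0.12541495, 0.00569265]), np.float64(0.00199967376847391))
freeNear (array([0.57662712, 0.14853654, 0.0545755 ]), np.float64(0.0017802780243894633))
freeFar (array([0.69667461, 0.15864877, 0.05345031]), np.float64(0.000799523319215245))
lower leaf +y corners [0.57779165 0.17747397 0.0035    ] [0.69693057 0.18495868 0.0035    ]
wall front [ 0.5519936  -0.20486718  0.044     ]
wall front [ 0.563783   -0.13714186  0.044     ]
pivot [ 0.69435061 -0.23582532  0.052     ]
pivot [ 0.70805022 -0.15765389  0.052     ]
[ 0.56160969 -0.1344663   0.044     ] [ 0.55215397 -0.21288032  0.044     ]
3.9167
```

View pics/hold2.png

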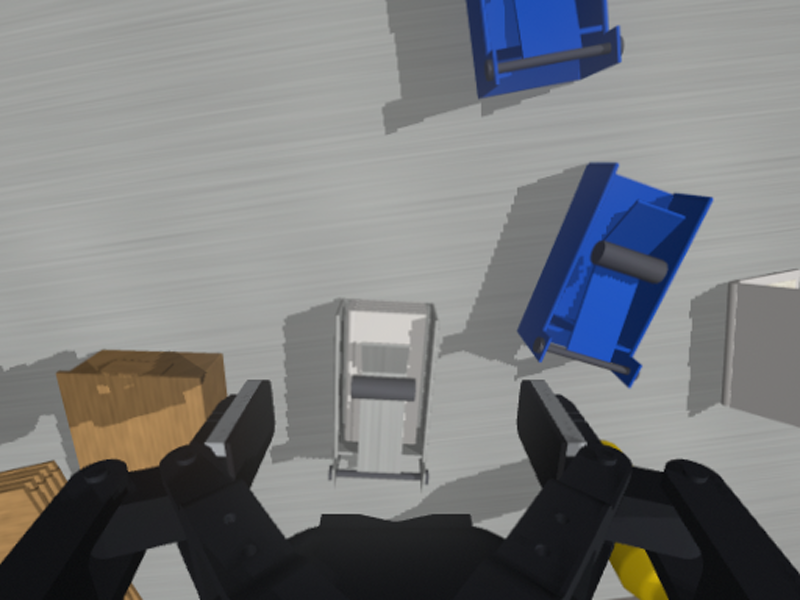

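hold2 shows the steel holder nearly square in the view: front wall tops at (341,300) and (436,304), pivot at (330,474)–(427,478), so its yaw is about -0.17. Next I feel the pile top, the front face and the two walls with closed fingers.

```bash
python3 - <<'E'
from h import *
b=dict(np.load("pics/hold2.npz"));k=.64
print(*[pt(b,u*k,v*k,z).round(4) for u,v,z in[(341,300,.044),(436,304,.044),(330,474,.052),(427,478,.052)]])
yaw=-.172; ex=np.array([np.cos(yaw),np.sin(yaw),0]); ey=np.array([-ex[1],ex[0],0]); F=np.array([.5575,-.1725,0])
P=lambda x,y,z: F+ex*(x+.06)+ey*y+[0,0,z]
R=down(np.pi+yaw); loc=lambda: (lambda d:(round(d@ex-.06,4),round(d@ey,4),round(d[2],4)))(current_tool_pos()-F)
grab(20); move_to(P(-.062,0,.09),R); move_straight(P(-.062,0,.05),.15)
h=move_straight(P(-.062,0,.008),.03,until_force=1.5); print("pile",h,loc(),current_contact_force())
z=loc()[2]+.004; move_straight(P(-.062,0,z),.1)
for s in (1,-1):
    h=move_straight(P(-.062,.035*s,z),.04,until_force=1.5); print("wall",s,h,loc(),current_contact_force().round(2)); move_straight(P(-.062,0,z),.15)
move_straight(P(-.09,0,z),.15); move_straight(P(-.09,0,z-.012),.1)
for s in (.018,-.018):
    move_straight(P(-.09,s,z-.012),.15)
    h=move_straight(P(-.06,s,z-.012),.03,until_force=1.5); print("front",s,h,loc(),current_contact_force().round(2)); move_straight(P(-.09,s,z-.012),.15)
move_straight(P(-.1,0,.12),.25); print(current_time_s(),current_width())
E
```

```text
[ 0.5419 -0.2041  0.044 ] [ 0.5538 -0.1354  0.044 ] [ 0.6879 -0.2372  0.052 ] [ 0.7022 -0.158   0.052 ]
pile True (np.float64(-0.0621), np.float64(0.0001), np.float64(0.0301)) [-0.56008481 -0.1815901   4.02657325]
wall 1 True (np.float64(-0.0629), np.float64(0.0295), np.float64(0.0334)) [-0.14 -1.7   0.6 ]
wall -1 True (np.float64(-0.0635), np.float64(-0.0257), np.float64(0.0334)) [-0.27 -1.31  0.34]
front 0.018 True (np.float64(-0.0673), np.float64(0.0181), np.float64(0.0214)) [ 0.21 -0.48 -0.15]
front -0.018 True (np.float64(-0.0678), np.float64(-0.0178), np.float64(0.0213)) [ 0.01 -0.36  0.11]
12.525 0.000166561027600122
```

```bash
python3 - <<'E'
from h import *
yaw=.065; ex=np.array([np.cos(yaw),np.sin(yaw),0]); ey=np.array([-ex[1],ex[0],0]); C=np.array([.639,.1515,0])
P=lambda y,z: C+ey*y+[0,0,z]
R=down(np.pi+yaw)
move_to(P(-.026,.12),R); move_straight(P(-.026,.05),.2)
for a in np.linspace(1.15,.1,8):
    move_straight(P(-.036+.046*np.cos(a)-.004*np.sin(a),.004+.046*np.sin(a)+.004*np.cos(a)),.1)
h=move_straight(P(.01,.003),.03,until_force=2.); print(h,current_tool_pos(),current_contact_force())
move_straight(P(.01,.1),.25); open_gripper()
move_to([.63,.13,.26],down(np.pi)); save("wrist","card2",(180,60,360,195)); print(current_time_s())
E
```

```text
True [0.63937467 0.16117771 0.00813706] [-1.01319779  0.44977799  6.16226199]
18.55
```

View pics/card2.png

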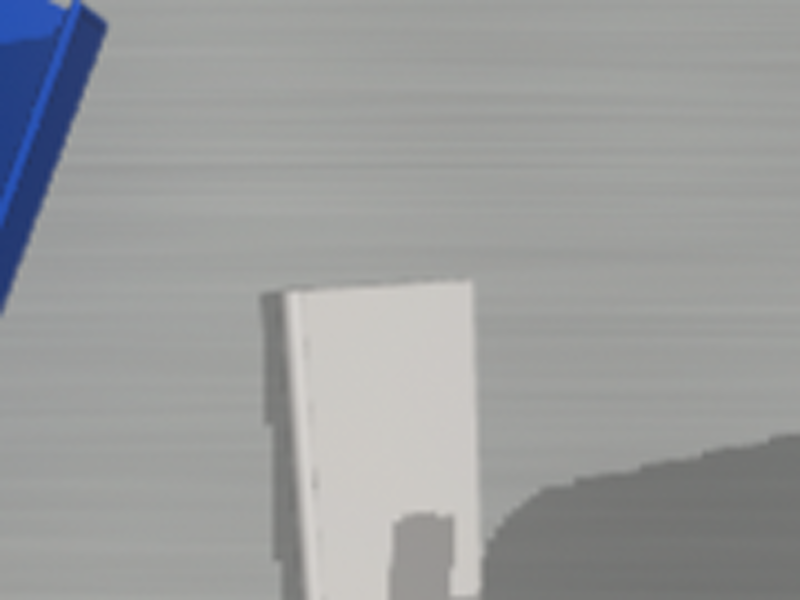

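card2 shows the card shut, near corners at crop (287,292) and (472,281). Left edge runs to (308,600), right edge to (481,600). Now I grasp its near end.

```bash
python3 - <<'E'
from h import *
a=dict(np.load("pics/card2.npz")); q=lambda u,v,z: pt(a,180+u*.225-.4,60+v*.225-.4,z)
L0,L1,R0,R1=q(287,292,.005),q(308,600,.005),q(472,281,.008),q(481,600,.008)
print(L0,L1,R0,R1)
y1=np.arctan2(*(L1-L0)[[1,0]]);y2=np.arctan2(*(R1-R0)[[1,0]]); yaw=(y1+y2)/2; print(y1,y2,np.linalg.norm(L0-R0))
ex=np.array([np.cos(yaw),np.sin(yaw),0]); ey=np.array([-ex[1],ex[0],0])
C=(L0+R0)/2+.06*ex; C[2]=0; print("C",C,yaw)
R=down(np.pi+yaw); G=C-.050*ex
move_to(G+[0,0,.08],R); h=move_straight(G+[0,0,-.004],.06,until_force=4); print("down",h,current_tool_pos())
if not h:
    grab(20); print("w",current_width(),current_finger_force(),current_contact_force())
    np.save("g.npy",np.r_[current_tool_pos(),yaw])
print(current_time_s())
E
```

```text
[0.58003561 0.11792177 0.005     ] [0.68368117 0.12412242 0.005     ] [0.57638214 0.17644101 0.008     ] [0.68270965 0.18337524 0.008     ]
0.05975430685205057 0.06512347605515978 0.058709873993840686
C [0.63809195 0.15092529 0.        ] 0.06243889145360518
down False [ 0.58861417  0.14790897 -0.00350191]
w 0.06137510973348939 21.65319487452507 [-1.1224994  -1.43846317  3.00997474]
21.2167
```

```bash
cat >> h.py <<'E'
HY=-.176; hx=np.array([np.cos(HY),np.sin(HY),0]); hy=np.array([-hx[1],hx[0],0])
HF=np.array([.5575,-.1725,0])+.0035*np.array([np.cos(.172),-np.sin(.172),0])+.0017*np.array([np.sin(.172),np.cos(.172),0])
H=lambda x,y,z: HF+hx*(x+.06)+hy*y+[0,0,z]
hloc=lambda p:np.array([(p-HF)@hx-.06,(p-HF)@hy,p[2]]).round(4)
E
python3 - <<'E'
from h import *
grab(35); p=current_tool_pos(); print(p,current_width())
move_straight(p+[0,0,.13],.2); print("w",current_width(),current_contact_force())
move_straight(H(-.20,0,.13),.25,rotation=down(np.pi+HY))
move_straight(H(-.17,0,.0326),.15)   # card bottom ~6 mm over the pile top, front end at x=-.06
save("wrist","ins1"); save("scene","ins1s",(190,190,310,280)); print(hloc(current_tool_pos()),current_width(),current_contact_force(),current_time_s())
E
```

```text
[ 0.58843032  0.14787062 -0.00324379] 0.05976198188968687
w 0.05996815394000242 [ 0.11939762 -0.64110352 -0.92151714]
[-1.692e-01 -1.000e-04  3.360e-02] 0.059943162923167356 [ 0.59288116  0.00707251 -1.66312792] 24.6667
```

View pics/ins1.png

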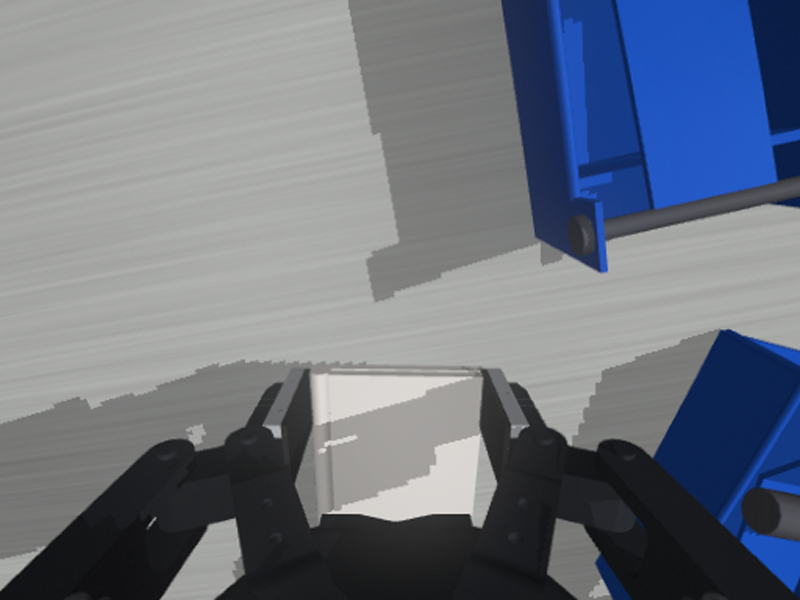

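View pics/ins1s.png

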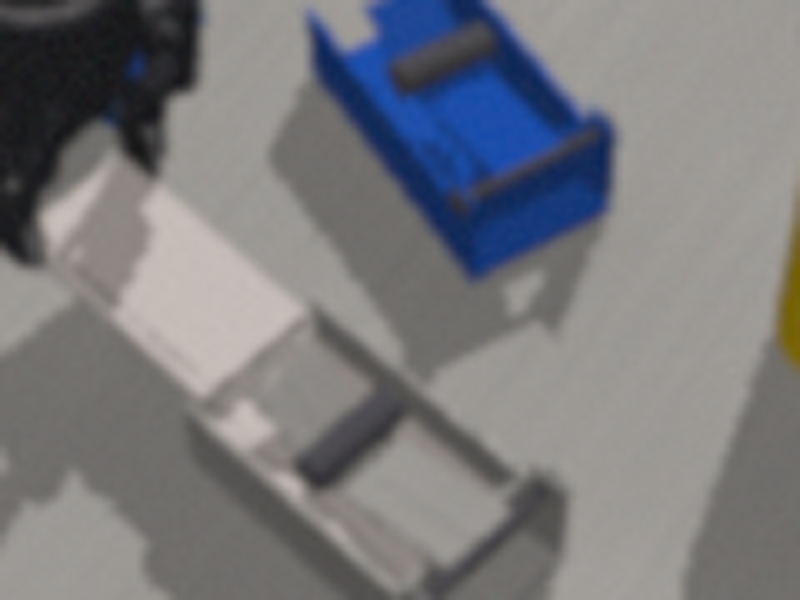

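ins1 and ins1s show the card gripped and level, front end at the tray mouth and in line between the walls (scene crop: card front (205,395)–(305,315), walls at (190,415) and (320,310)). I ease it in.

```bash
python3 - <<'E'
from h import *
r=lambda t:print(t,hloc(current_tool_pos()),current_contact_force().round(1),round(current_width(),4),round(current_time_s(),1))
h=move_straight(H(-.16,0,.0322),.03,until_force=4); r(("fwd",h))
if not h:
    h=move_straight(H(-.16,0,.0255),.015,until_force=1.5); r(("down",h))
    z=current_tool_pos()[2]+.0008; move_straight(H(-.16,0,z),.02)
    for x in (-.13,-.11,-.09,-.075):
        h=move_straight(H(x,0,z),.03,until_force=12); r((x,h))
        if h: break
save("scene","ins2s",(190,190,310,280))
E
```

```text
('fwd', False) [-0.1599 -0.      0.0322] [-0.5  0.3 -1.9] 0.0603 25.1
('down', False) [-0.1601 -0.      0.0255] [-1.2  0.8  0.4] 0.0602 25.8
(-0.13, False) [-1.326e-01  1.000e-04  2.560e-02] [-4.9  0.4  2.2] 0.0605 27.1
(-0.11, False) [-1.101e-01 -1.000e-04  2.630e-02] [-3.4 -0.2  1.1] 0.0601 28.0
(-0.09, False) [-0.0893  0.0001  0.0265] [-2.6  1.3  2.4] 0.0601 28.8
(-0.075, False) [-0.0753 -0.0003  0.0266] [-4.7  1.   5.5] 0.0603 29.4
```

View pics/ins2s.png

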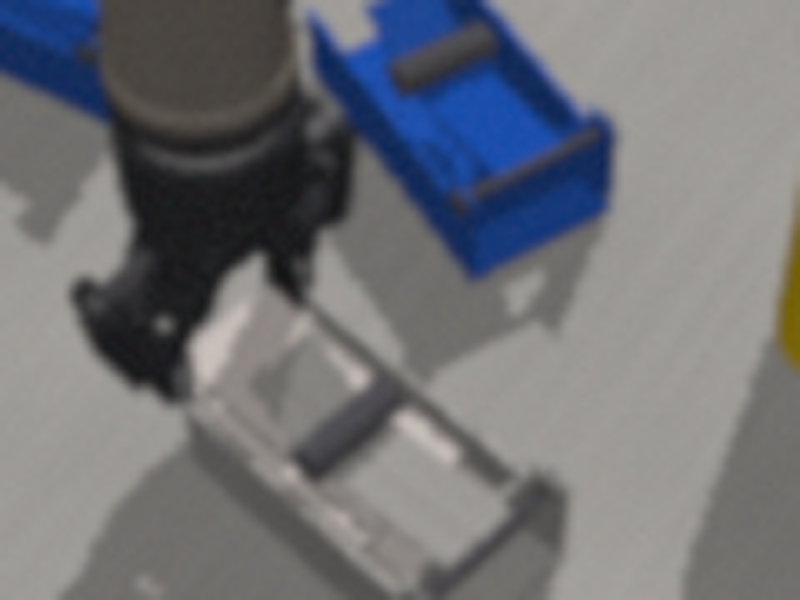

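ins2s shows the card in the tray under the weight bar, pads just in front of the walls. I release it and push it home with closed fingers.

```bash
python3 - <<'E'
from h import *
r=lambda t:print(t,hloc(current_tool_pos()),current_contact_force().round(1),round(current_width(),4),round(current_time_s(),1))
open_gripper(); r("open")
move_straight(H(-.13,0,.045),.15); grab(20); move_straight(H(-.13,0,.032),.1); r("behind")
h=move_straight(H(-.09,0,.032),.06,until_force=7); r(h)
h=move_straight(H(-.068,0,.032),.012,until_force=9); r(h)
hold(.2); r("hold")
E
```

```text
open [-0.0744  0.0001  0.0263] [-0.5 -0.1 -0. ] 0.0852 29.9
behind [-0.1308  0.0002  0.0314] [ 0.3 -1.2  0.5] -0.0002 31.4
False [-0.0901 -0.0001  0.0319] [-0.7  0.   0. ] 0.0001 32.3
False [-0.0703 -0.      0.0318] [-5.1  2.4  3.5] 0.0004 34.2
hold [-0.0703  0.      0.0318] [-5.9  0.1  3.4] 0.0001 34.4
```

```bash
python3 - <<'E'
from h import *
r=lambda t:print(t,hloc(current_tool_pos()),current_contact_force().round(1),round(current_time_s(),1))
h=move_straight(H(-.065,0,.032),.012,until_force=5); r(h)
move_straight(H(-.12,0,.035),.15); move_straight(H(-.14,0,.13),.25)
save("wrist","end1"); move_to([.53,-.165,.2],down(np.pi+HY)); save("wrist","end2",(190,170,300,252)); r("")
E
```

```text
True [-0.071   0.0001  0.031 ] [ 0.1  0.3 -0.2] 34.7
 [-0.0928  0.0011  0.1982] [ 0.1 -0.6 -0.7] 36.2
```

View pics/end2.png

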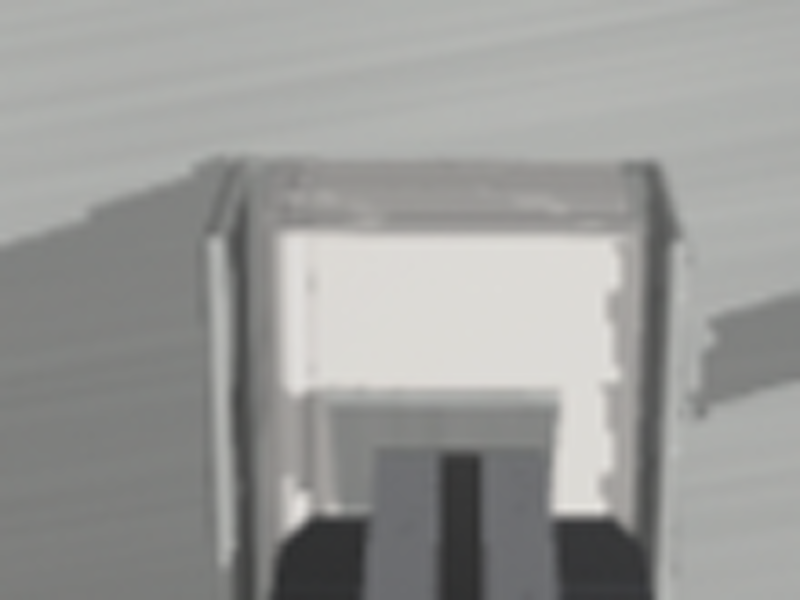

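end2 shows the card square and central under the arm. Its front edge is at crop row 232, columns 275–630, and the wall-top front corners are at (212,236) and (682,238). I compare their x.

```bash
python3 - <<'E'
from h import *
a=dict(np.load("pics/end2.npz")); s=110/800
q=lambda u,v,z: hloc(pt(a,190+u*s-.4,170+v*s-.4,z))
for u,v,z in [(275,230,.038),(630,232,.038),(212,236,.044),(682,238,.044),(215,163,.0),(660,163,.004),(300,163,.004)]: print(q(u,v,z))
E
```

```text
[-0.0615 -0.0293  0.038 ]
[-0.0612  0.0282  0.038 ]
[-0.0627 -0.0388  0.044 ]
[-0.0623  0.036   0.044 ]
[-0.0605 -0.0435  0.    ]
[-0.0618  0.0363  0.004 ]
[-0.0618 -0.0278  0.004 ]
```

```bash
python3 -c "
from workcell import *
hold(.3); print(sign_off(),current_time_s())"
```

```text
the job is handed in; nothing more can be done
the job is handed in; nothing more can be done
```

I folded the card shut, slid it in under the weighted arm onto the pile and handed the job in at about 37 s; the last picture put it square, central and home to about 1 mm, though the interface returned no verdict.

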